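Index the sample carousel by one turn of its hand wheel

TASK

Bring the next rack of sample tubes under the needle: push the teal hand wheel on top of the sample carousel round by its upright black handle, anticlockwise seen from above, through exactly one full turn, so that the handle ends at the red arrow where it began, and do not run on past it. Only push the handle gently with the fingertips or the outside of the fingers, never pinching it, and leave the carousel and its tubes untouched. Leave the bottle, beaker and tip box where they stand, and finish clear of everything.

Things in the scene. Friction and masses are not known exactly. Their poses are not given: they have to be found in the camera images.
- wheel (a joint): Angle of the hand wheel in rad: 0 at the start (handle at the red arrow), growing anticlockwise seen from above, 6.283 after one turn. No stop, spring or detent: friction of about 0.2 N m (3 to 4 N pushed at the handle) holds it wherever it is left, and it does not coast. It also turns clockwise (negative).
- wheel_axis (a point): Point on the upright axis of the hand wheel, fixed, 193 mm above the table, level with the middle of the rim. Teal wheel: rim of 62 mm radius to the middle of its 13 mm round bar (top of rim 200 mm above the table), three 11 mm spokes and a 32 mm hub reaching up to 204 mm. Beneath it lies a fixed white dial plate of 184 mm diameter, top at 174 mm.
- handle_mid (a point): Middle of the upright black handle, 225 mm above the table, on the wheel's rim 62 mm from the axis, moving with the wheel. The handle is a round grip of about 21 mm diameter that can spin freely about its own upright axis; it stands free from the rim (200 mm) up to 252 mm above the table.
- mark (a point): The red arrow on the fixed white dial plate, 83 mm from the wheel's axis in the direction where the handle starts and must end; 175 mm above the table. It does not move.
- sampler: The fixed machine: round grey base of 316 mm diameter, origin at the centre of its underside on the table, under the wheel's axis; its x axis points towards the red arrow. On the opposite side (its -x), 187 mm from the axis, a white needle post stands 192 mm high with a teal arm reaching in over the tubes, 30 mm wide, down to 134 mm from the axis; all of it is lower than the wheel's rim.
- carousel: The white tube carousel below the wheel, a ring of 320 mm diameter with 40 capped tubes in 8 racks, caps up to 148 mm above the table; not to be touched. It is geared to the wheel and turns about the same axis by one eighth of the wheel's angle, the same way round: one rack (45 degrees) for one turn. Origin on the axis, 40 mm above the table; z up.
- handle: The black handle; origin at its foot, 197 mm above the table, 62 mm from the wheel axis; z up. It can spin about its own z.
- solvent_center (a point): Bystander: loose glass bottle with teal cap, 72 mm diameter, 150 mm tall; its centre, half-way up.
- beaker_center (a point): Bystander: loose clear beaker, 68 mm diameter, 85 mm tall; its centre, half-way up.
- tipbox_center (a point): Bystander: loose blue box with clear lid, 85 x 120 x 63 mm; its centre, half-way up.

How it is judged:
By the outcome, as a careful person would: the job done as asked, in the order asked, and still so for the second after the job is handed in, with the robot touching nothing.
It also fails if it takes over 58 s, if anything falls off the work surface, if the arm or the gripper's body presses on something with over 40 N, if the wrist force passes 120 N, or if a joint passes its speed limit or range.

ROBOT

A 6-joint arm with a two-finger parallel gripper is mounted at the origin on the work surface. World frame = base frame: x ahead of the robot, y to its left, z up, the work surface at z = 0. Lengths are in mm, angles in rad, forces in N, time in s.
With the tool pointing down it reaches from about 350 to 775 mm from the base axis. Payload 7.3 kg.
Tool frame: the origin (TCP) lies at the very end of the fingers, on their centre line; the grasp point (between the pads) lies 19 mm behind it; z points along the fingers, y is the line along which they close (so a half turn about z gives the same grasp; the last joint's range is limited). The gripper opens to 92 mm and grips with 3 to 60 N. Pads are 19 mm wide; open, the fingers measure 130 mm over their backs; the gripper's body (75 mm by 190 mm) begins 47 mm behind the grasp point.
Start: joints at [-1.395, 0.342, 1.524, -0, 1.275, -0.146], TCP at [166.067, -498.063, 226.741] pointing down, gripper open.
Joint ranges: [-2.53, 2.53], [-0.77, 2.02], [0.04, 2.7], [-1, 4.14], [0.28, 2.66], [-3.11, 3.11]. Speed limits (rad/s): [2.57, 2.57, 3.14, 3.14, 3.14, 3.14].

INTERFACE

Orientations are given as [roll, pitch, yaw] about the fixed x, y, z axes, in that order (R = Rz(yaw) Ry(pitch) Rx(roll)).
In Python, from plant import bot gives the robot as it stands.
- The arm moves only by the tool apply_moves, never from a script. Its argument "motion" is text: rows parted by semicolons, each of 4 numbers parted by spaces: the shift along the tool's x, y, z in m, then the turn about the tool's z in degrees. A call has 1 to 8 rows; each row shifts and turns the commanded pose from where the row before left it, along the tool's axes as they then stand; what a row does not reach is not made up. A row lasts 1/8 s, in which the tool goes at most 62.5 mm and 10.7 degrees, less where a joint would pass 70% of its speed; a pose out of reach is approached as far as the arm can. A call with a gripper value outside its range is refused whole. "fingers" is the opening, from -1 (shut) to 1 (fully open), set as the call begins (left out, the last holds). The fingers move at their own pace and stop on an object; the grip force is fixed at half the most. Time passes only in rows, so rows that do not move let the fingers close. It gives the time, the measured TCP pose, the force, the opening and the grip force at its end, in the units of the state.
- bot.get_obs(): the state, without advancing time (a new reading comes with each control period).
- bot.capture(name): name is "scene" or "top" or "wrist"; returns a dict with "img" (400x640x3 uint8, blue, green, red), "range_z" (400x640 float32, mm along the optical axis (not along the pixel's ray), 0 where there is no reading), "fx", "fy", "cx", "cy" (pixels), "world_from_camera" (4x4, takes a point from camera to world coordinates); the wrist camera has in their place "mount" (4x4, takes a point from camera to tool coordinates, whose origin is the TCP and whose axes are the flange's). Camera axes: x right, y down, z forward; pixel columns grow to the right and rows downward; lengths in mm; the calibration is good to about 2 mm. The wrist camera is an equidistant fisheye: a pixel r from the principal point sees the ray r / f radians off the axis. A picture is of the moment at which its call begins: read the wrist's pose just before it.
- bot.close_job(): hands the job in; it is judged then, once.
Trained networks look in a picture, given as the dict that the camera call returned (one of the last four; its "shot" number tells which), for a name from the list of things; names that differ only in an ending like _2 or _b are one class to them, and where a whole thing is asked for, a point or a joint stands for the part that bears it (a point fixed in the world has none). Each returns a list of dicts, best first, with "p" (0 to 1); they miss things now and then, are a little off and sometimes report something else, mostly with a low value. They report only what shows in the picture. A call takes as long as a camera call.
- bot.cut_out(picture, thing): "pixels" (400x640 bool, what is visible of it) and "point" ([column, row] in pixels, amid what is visible of it).
The state is a dict: "time": time; "joint_positions": joint angles; "dq": joint speeds; "tau": joint torques, N m; "tool_pos": TCP position; "tcp_rot": TCP orientation; "contact_force": force on the tool from outside, world axes, zero at the start; "moment": the same for the moment, N m; "grip_width": finger opening in mm; "finger_force": force on a finger pad.
Only numpy, scipy, OpenCV 4.12 (cv2) and the standard library are available. Lean on these libraries where they do the work, as an engineer would, in place of code of your own. Each camera call takes 0.05 s, during which the arm holds its last target. There are 200 camera calls.

## Working session

There is one attempt and no reset: what is moved stays moved. The work goes in short steps, Python scripts to look and compute and a tool call to move; the robot and the scene stay as the last step left them, time stands still between calls to the robot, and variables do not carry over. Pictures are saved under pics/ and viewed, at most 10 in all, crops included, and the job is handed in when it is done.

Besides the shell and the picture viewer there is one more tool, called after "Emit:" as name(argument=value, ...), one argument or row to a line, values as JSON. apply_moves: Moves the arm, as the interface text tells. Its arguments: {"type":"object","properties":{"motion":{"type":"string"},"fingers":{"type":"number"}},"required":["motion"]}

```bash
mkdir -p pics && cat > h.py <<'E'
import numpy as np, cv2
from plant import bot
def pts(c,mask):
    v,u=np.nonzero(mask&(c["range_z"]>0)); z=c["range_z"][v,u]
    P=np.c_[(u-c["cx"])/c["fx"]*z,(v-c["cy"])/c["fy"]*z,z,np.ones(len(z))]
    return (P@np.array(c["world_from_camera"]).T)[:,:3]
def circ(p):
    A=np.c_[2*p[:,:2],np.ones(len(p))]
    s=np.linalg.lstsq(A,(p[:,:2]**2).sum(1),rcond=None)[0]
    return s[:2],np.sqrt(s[2]+s[:2]@s[:2])
E
python3 - <<'E'
from h import *
o=bot.get_obs(); print({k:np.round(v,3) for k,v in o.items()})
for n in ("top","scene"):
    c=bot.capture(n); cv2.imwrite(f"pics/{n}0.png",c["img"])
    print(n,np.round(c["world_from_camera"],2).tolist())
    for t in ["wheel","handle","sampler","carousel","mark","solvent_center","beaker_center","tipbox_center"]:
        try: r=bot.cut_out(c,t)
        except Exception as e: print(t,e); continue
        for d in r[:2]:
            p=pts(c,d["pixels"])
            print(t,round(d["p"],2),np.round(d["point"]),len(p), np.round(np.median(p,0)) if len(p) else'', np.round(np.percentile(p,[2,98],axis=0)).tolist() if len(p) else '')
E
```

```text
{'time': np.float64(0.0), 'joint_positions': array([-1.395,  0.343,  1.525, -0.   ,  1.275, -0.146]), 'dq': array([-0.003,  0.001,  0.   , -0.   , -0.   , -0.001]), 'tau': array([-1.0000e-03, -4.3124e+01, -2.4423e+01,  7.2000e-02,  5.6000e-02,
       -0.0000e+00]), 'tool_pos': array([ 165.98 , -497.626,  226.02 ]), 'tcp_rot': array([-3.14 , -0.   ,  0.322]), 'contact_force': array([ 0.036, -0.553, -0.137]), 'moment': array([ 0.02 , -0.015, -0.032]), 'finger_force': np.float64(0.0), 'grip_width': np.float64(91.669)}
top [[-0.03, -0.99, 0.12, 421.62], [-1.0, 0.03, -0.0, -22.55], [-0.0, -0.12, -0.99, 1069.94], [0.0, 0.0, 0.0, 1.0]]
wheel 0.82 [332. 170.] 1411 [589. -63. 199.] [[528.0, -132.0, 174.0], [653.0, -7.0, 252.0]]
wheel 0.53 [336. 179.] 12032 [576. -72. 147.] [[432.0, -205.0, 97.0], [725.0, 68.0, 202.0]]
sampler 0.79 [335. 176.] 12160 [575. -72. 147.] [[432.0, -206.0, 97.0], [726.0, 69.0, 202.0]]
carousel 0.61 [332. 209.] 6794 [564. -62. 102.] [[442.0, -209.0, 97.0], [728.0, 73.0, 151.0]]
carousel 0.28 [336. 179.] 12134 [576. -72. 147.] [[432.0, -205.0, 97.0], [725.0, 69.0, 202.
[... 755 characters left out ...]
 198.0], [660.0, -37.0, 252.0]]
sampler 0.71 [295. 236.] 11719 [651. -91. 102.] [[438.0, -219.0, 10.0], [747.0, 63.0, 200.0]]
carousel 0.91 [294. 246.] 7238 [ 671. -100.  100.] [[466.0, -221.0, 41.0], [745.0, 68.0, 149.0]]
carousel 0.21 [422. 179.] 547 [447. 372.  57.] [[398.0, 345.0, 6.0], [464.0, 407.0, 84.0]]
mark 0.95 [294. 235.] 11966 [650. -92. 102.] [[433.0, -219.0, 5.0], [747.0, 65.0, 200.0]]
solvent_center 0.59 [156. 246.] 1221 [ 535. -431.   83.] [[500.0, -466.0, 3.0], [549.0, -400.0, 150.0]]
beaker_center 0.55 [426. 179.] 588 [445. 372.  58.] [[397.0, 345.0, 3.0], [464.0, 408.0, 85.0]]
tipbox_center 0.84 [449. 213.] 1437 [607. 378.  58.] [[545.0, 327.0, 4.0], [639.0, 449.0, 66.0]]
```

```bash
python3 - <<'E'
from h import *
import math
for n in ("top","scene"):
    c=bot.capture(n)
    w=bot.cut_out(c,"wheel")[0]; p=pts(c,w["pixels"])
    r=p[(p[:,2]>194)&(p[:,2]<203)]
    ctr=np.array([590.,-70.])
    for _ in range(4):
        d=np.hypot(*(r[:,:2]-ctr).T); s=r[(d>54)&(d<70)]; ctr,R=circ(s)
    print(n,"axis",ctr.round(1),"R",R,len(s))
    A=pts(c,np.ones((400,640),bool))
    d=np.hypot(*(A[:,:2]-ctr).T)
    h=A[(d<90)&(A[:,2]>212)&(A[:,2]<262)]
    t=h[h[:,2]>247]
    print("handle",len(h),h.mean(0).round(1),"top",len(t),t.mean(0).round(1), (t.max(0)-t.min(0)).round(1), "dist",np.hypot(*(t.mean(0)[:2]-ctr)),"ang",math.degrees(math.atan2(*(t.mean(0)[:2]-ctr)[::-1])))
    img=c["img"].astype(int); red=(img[:,:,2]>130)&(img[:,:,1]<90)&(img[:,:,0]<90)
    q=pts(c,red); q=q[np.hypot(*(q[:,:2]-ctr).T)<100]
    if len(q): m=q.mean(0); print("red",len(q),m.round(1),math.degrees(math.atan2(*(m[:2]-ctr)[::-1])),np.hypot(*(m[:2]-ctr)))
    s=bot.cut_out(c,"sampler")[0]["pixels"]; v,u=np.nonzero(s)
    cr=c["img"][max(0,v.min()-30):v.max()+30,max(0,u.min()-30):u.max()+30]
    cv2.imwrite(f"pics/{n}1.png",cv2.resize(cr,None,fx=2,fy=2)); print(u.min()-30,v.min()-30)
a=cv2.imread("pics/top1.png");b=cv2.imread("pics/scene1.png")
H=max(a.shape[0],b.shape[0]); f=lambda x:cv2.copyMakeBorder(x,0,H-x.shape[0],0,0,0)
m=np.hstack([f(a),f(b)]); k=min(1,800/m.shape[1]); cv2.imwrite("pics/m1.png",cv2.resize(m,None,fx=k,fy=k))
E
```

```text
top axis [589.4 -69.7] R 60.82633003487047 730
handle 99 [643.8 -42.9 245. ] top 67 [645.5 -43.2 251.6] [20.5 17.9  7.9] dist 62.055017654781565 ang 25.320205224204113
244 85
scene axis [595.6 -71.8] R 61.57229267730561 458
handle 129 [653.8 -46.1 236. ] top 35 [650.3 -44.9 249.7] [21.3 18.3  5.2] dist 60.95601081616457 ang 26.18786070031626
red 15 [669.5 -34.5 174.6] 26.757808472166186 82.81528896905077
206 137
```

View pics/m1.png

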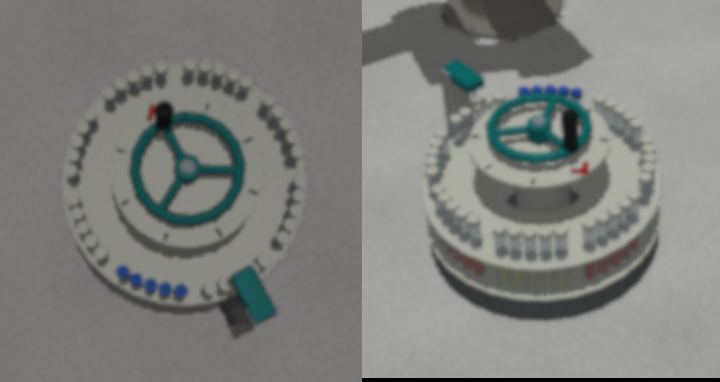

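View pics/top0.png

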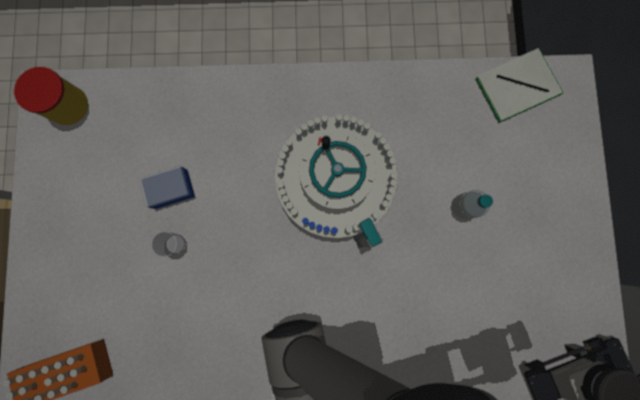

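The pictures show the wheel with its hub at about (337,168) in the top view, the black handle at (325,143) and the red arrow just outside it. The needle post is on the opposite side at (370,235). The bottle, beaker and tip box are well away.

I'll push with closed fingers, using the flat tool -x face, and follow the handle's circle.

```bash
cat >> h.py <<'E'
AX=np.array([590.5,-70.]); TH0=25.7; RH=62.
def pose():
    o=bot.get_obs(); return np.r_[o["tool_pos"],np.degrees(o["tcp_rot"][2])]
def rows(way,start=None):
    """way: list of (x,y,z,yaw deg) one per row -> rows text, tool frame (pointing down)"""
    p=np.array(pose() if start is None else start,float); out=[]
    for w in way:
        w=np.array(w,float); a=np.radians(p[3]); c,s=np.cos(a),np.sin(a); d=w[:3]-p[:3]
        t=np.array([c*d[0]+s*d[1], s*d[0]-c*d[1], -d[2]]).round(0)
        dy=(w[3]-p[3]+180)%360-180; r=round(-dy*2)/2
        out.append("%g %g %g %g"%(t[0]/1000,t[1]/1000,t[2]/1000,r))
        p[0]+=c*t[0]+s*t[1]; p[1]+=s*t[0]-c*t[1]; p[2]-=t[2]; p[3]-=r
    for i in range(0,len(out),8): print("; ".join(out[i:i+8]))
    print("end",p.round(1))
def push(turn,gap,err=0,z=216):
    """TCP pose behind the handle, -x face pushing; turn deg of wheel; gap mm; err face angle deg"""
    t=np.radians(TH0+turn); h=AX+RH*np.array([np.cos(t),np.sin(t)])
    f=TH0+turn+90+err; n=np.array([np.cos(np.radians(f)),np.sin(np.radians(f))])
    return np.r_[h-(20+gap)*n,z,f-180]
def lin(a,b,n): return [a+(b-a)*k/n for k in range(1,n+1)]
E
python3 - <<'E'
from h import *
p=pose(); g=push(0,20,10); print(p.round(1),g.round(1))
up=p+[0,0,75,0]; over=g.copy(); over[2]=up[2]
rows(lin(p,up,3)+lin(up,over,16)+lin(over,g,5))
E
```

```text
[ 166.1 -498.1  226.7   18.4] [669.7 -75.6 216.  -54.3]
0 0 -0.025 0; 0 0 -0.025 0; 0 0 -0.025 0; 0.038 -0.015 -0 4.5; 0.037 -0.018 -0 4.5; 0.035 -0.021 -0 4.5; 0.034 -0.024 -0 4.5; 0.032 -0.026 -0 4.5
0.029 -0.028 -0 5; 0.027 -0.031 -0 4.5; 0.025 -0.034 -0 4.5; 0.021 -0.034 -0 4.5; 0.019 -0.037 -0 4.5; 0.016 -0.038 -0 4.5; 0.013 -0.039 -0 4.5; 0.01 -0.04 -0 4.5
0.007 -0.04 -0 4.5; 0.004 -0.041 -0 4.5; -0 -0.041 -0 4.5; -0 -0 0.017 0; -0 -0 0.017 0; -0 -0 0.017 0; -0 -0 0.018 0; -0 -0 0.017 0
end [669.7 -75.8 215.7 -54.1]
```

Emit:
apply_moves(
  motion="0 0 -0.025 0; 0 0 -0.025 0; 0 0 -0.025 0; 0.038 -0.015 0 4.5; 0.037 -0.018 0 4.5; 0.035 -0.021 0 4.5; 0.034 -0.024 0 4.5; 0.032 -0.026 0 4.5",
  fingers=-1,
)

```text
time: 2.2
tool_pos: [324.5, -364.9, 301.8]
tcp_rot: [3.141, -0.0, -0.074]
contact_force: [0.3, -0.4, -0.0]
grip_width: 16.4
finger_force: 0.0
```

Emit:
apply_moves(
  motion="0.029 -0.028 0 5; 0.027 -0.031 0 4.5; 0.025 -0.034 0 4.5; 0.021 -0.034 0 4.5; 0.019 -0.037 0 4.5; 0.016 -0.038 0 4.5; 0.013 -0.039 0 4.5; 0.01 -0.04 0 4.5",
)

```text
time: 3.2
tool_pos: [576.2, -153.3, 301.7]
tcp_rot: [3.141, -0.0, -0.71]
contact_force: [0.6, -1.2, 0.1]
grip_width: 0.6
finger_force: 0.0
```

Emit:
apply_moves(
  motion="0.007 -0.04 0 4.5; 0.004 -0.041 0 4.5; 0 -0.041 0 4.5; 0 0 0 0; 0 0 0 0",
)

```text
time: 3.82
tool_pos: [669.3, -76.1, 301.4]
tcp_rot: [3.141, 0.0, -0.943]
contact_force: [-0.4, -0.6, 0.0]
grip_width: 0.4
finger_force: 0.0
```

Emit:
apply_moves(
  motion="0 0 0.017 0; 0 0 0.017 0; 0 0 0.017 0; 0 0 0.018 0; 0 0 0.017 0; 0 0 0 0",
)

```text
time: 4.58
tool_pos: [668.3, -76.8, 214.9]
tcp_rot: [3.14, 0.002, -0.945]
contact_force: [0.1, 0.8, -0.0]
grip_width: 0.3
finger_force: 0.0
```

```bash
python3 - <<'E'
from h import *
print(pose().round(1))
c=bot.capture("scene"); cv2.imwrite("pics/s2.png",cv2.resize(c["img"][110:290,180:420],None,fx=3,fy=3,interpolation=cv2.INTER_CUBIC))
way=[push(0,20,10)]
print("approach+push")
rows(lin(pose(),push(0,5,10),3)+lin(push(0,5,10),push(0,0,10),5)+[push(4*k,0,10-.144*4*k) for k in range(1,87)])
E
```

```text
[668.3 -76.8 214.9 -54.1]
approach+push
-0.005 -0 0 0; -0.005 -0.001 0 0; -0.006 -0 0 0; -0.001 -0 0 0; -0.001 -0 0 0; -0.001 -0 0 0; -0.001 -0 0 0; -0.001 -0 0 0
-0.004 -0.002 0 -3; -0.004 -0.002 0 -3.5; -0.005 -0.002 0 -3.5; -0.004 -0.001 0 -3.5; -0.004 -0.002 0 -3.5; -0.005 -0.001 0 -3.5; -0.004 -0.002 0 -3.5; -0.004 -0.001 0 -3
-0.005 -0.002 0 -3.5; -0.004 -0.001 0 -3.5; -0.004 -0.002 0 -3.5; -0.005 -0.001 0 -3.5; -0.004 -0.001 0 -3.5; -0.004 -0.001 0 -3.5; -0.005 -0.002 0 -3; -0.004 -0.001 0 -3.5
-0.004 -0.001 0 -3.5; -0.005 -0.001 0 -3.5; -0.004 -0.001 0 -3.5; -0.005 -0.001 0 -3.5; -0.004 -0.001 0 -3; -0.004 -0.001 0 -3.5; -0.005 -0.001 0 -3.5; -0.004 -0 0 -3.5
-0.004 -0.001 0 -3.5; -0.005 -0.001 0 -3.5; -0.004 -0.001 0 -3.5; -0.004 -0 0 -3; -0.005 -0.001 0 -3.5; -0.004 -0 0 -3.5; -0.004 -0.001 0 -3.5; -0.005 -0 0 -3.5
-0.004 -0.001 0 -3.5; -0.004 -0 0 -3; -0.004 -0 0 -3.5; -0.005 -0.001 0 -3.5; -0.004 0 0 -3.5; -0.004 -0 0 -3.5; -0.004 -0 0 -3.5; -0.005 -0 0 -3.5
-0.004 -0 0 -3; -0.004 -0 0 -3.5; -0.004 -0 0 -3.5; -0.004 -0 0 -3.5; -0.005 -0 0 -3.5; -0.004 -0 0 -3.5; -0.004 0 0 -3; -0.004 0 0 -3.5
-0.004 0.001 0 -3.5; -0.004 -0 0 -3.5; -0.004 0 0 -3.5; -0.004 0.001 0 -3.5; -0.004 -0 0 -3.5; -0.004 0 0 -3; -0.004 0.001 0 -3.5; -0.004 0 0 -3.5
-0.004 0.001 0 -3.5; -0.004 0.001 0 -3.5; -0.004 0 0 -3.5; -0.004 0.001 0 -3.5; -0.004 0.001 0 -3; -0.004 0 0 -3.5; -0.004 0.001 0 -3.5; -0.004 0.001 0 -3.5
-0.004 0.001 0 -3.5; -0.003 0.001 0 -3.5; -0.004 0.001 0 -3; -0.004 0.001 0 -3.5; -0.004 0.001 0 -3.5; -0.003 0.001 0 -3.5; -0.004 0.001 0 -3.5; -0.004 0.001 0 -3.5
-0.003 0.002 0 -3.5; -0.004 0.001 0 -3; -0.004 0.001 0 -3.5; -0.003 0.001 0 -3.5; -0.004 0.002 0 -3.5; -0.003 0.001 0 -3.5; -0.004 0.001 0 -3.5; -0.003 0.002 0 -3
-0.004 0.001 0 -3.5; -0.003 0.002 0 -3.5; -0.003 0.001 0 -3.5; -0.004 0.002 0 -3.5; -0.003 0.002 0 -3.5; -0.003 0.001 0 -3.5
end [641.6 -77.4 216.  240.4]
```

View pics/s2.png

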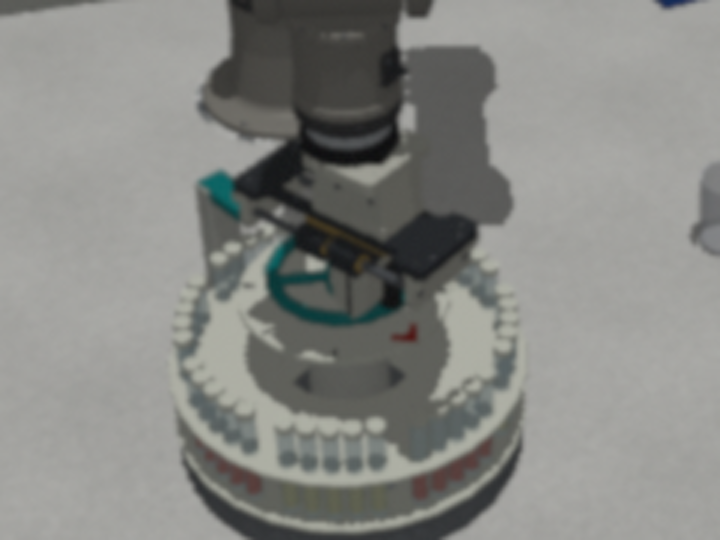

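The crop shows the closed fingers at about (350,285), just behind the handle at (392,290), with a clear gap. I'll approach and start pushing.

Emit:
apply_moves(
  motion="-0.005 0 0 0; -0.005 -0.001 0 0; -0.006 0 0 0; -0.001 0 0 0; -0.001 0 0 0; -0.001 0 0 0; -0.001 0 0 0; -0.001 0 0 0",
)

```text
time: 5.62
tool_pos: [658.5, -58.3, 216.0]
tcp_rot: [-3.141, -0.001, -0.944]
contact_force: [2.5, -3.2, 2.8]
grip_width: 0.8
finger_force: 1.8
```

Emit:
apply_moves(
  motion="-0.004 -0.002 0 -3; -0.004 -0.002 0 -3.5; -0.005 -0.002 0 -3.5; -0.004 -0.001 0 -3.5; -0.004 -0.002 0 -3.5; -0.005 -0.001 0 -3.5; -0.004 -0.002 0 -3.5; -0.004 -0.001 0 -3",
)

```text
time: 6.62
tool_pos: [642.3, -25.9, 215.9]
tcp_rot: [-3.141, -0.001, -0.47]
contact_force: [3.1, -2.5, 2.3]
grip_width: 0.6
finger_force: 1.7
```

Emit:
apply_moves(
  motion="-0.005 -0.002 0 -3.5; -0.004 -0.001 0 -3.5; -0.004 -0.002 0 -3.5; -0.005 -0.001 0 -3.5; -0.004 -0.001 0 -3.5; -0.004 -0.001 0 -3.5; -0.005 -0.002 0 -3; -0.004 -0.001 0 -3.5",
)

```text
time: 7.62
tool_pos: [611.8, -6.0, 215.9]
tcp_rot: [-3.141, -0.001, 0.01]
contact_force: [3.2, 0.2, 1.8]
grip_width: 0.4
finger_force: 1.7
```

Emit:
apply_moves(
  motion="-0.004 -0.001 0 -3.5; -0.005 -0.001 0 -3.5; -0.004 -0.001 0 -3.5; -0.005 -0.001 0 -3.5; -0.004 -0.001 0 -3; -0.004 -0.001 0 -3.5; -0.005 -0.001 0 -3.5; -0.004 0 0 -3.5",
)

```text
time: 8.62
tool_pos: [576.5, -6.3, 215.9]
tcp_rot: [-3.141, -0.002, 0.49]
contact_force: [2.1, 2.0, 2.2]
grip_width: 0.4
finger_force: 1.7
```

```bash
python3 - <<'E'
from h import *
import math
p=pose(); print(p.round(1), push(96,0,10-.144*96).round(1))
for n in("scene","top"):
    c=bot.capture(n); cv2.imwrite(f"pics/{n}3.png",c["img"])
    for d in bot.cut_out(c,"handle")[:2]:
        q=pts(c,d["pixels"]); 
        if len(q): m=np.median(q,0); print(n,d["p"],m.round(1),len(q),math.degrees(math.atan2(*(m[:2]-AX)[::-1]))-TH0)
s=cv2.imread("pics/scene3.png")[110:290,180:420]
cv2.imwrite("pics/s3.png",cv2.resize(s,None,fx=3,fy=3,interpolation=cv2.INTER_CUBIC))
E
```

```text
[576.5  -6.3 215.9  28.1] [575.6  -7.9 216.   27.9]
scene 0.55 [566.2 -24.6 210.9] 60 92.40274184078254
```

View pics/s3.png

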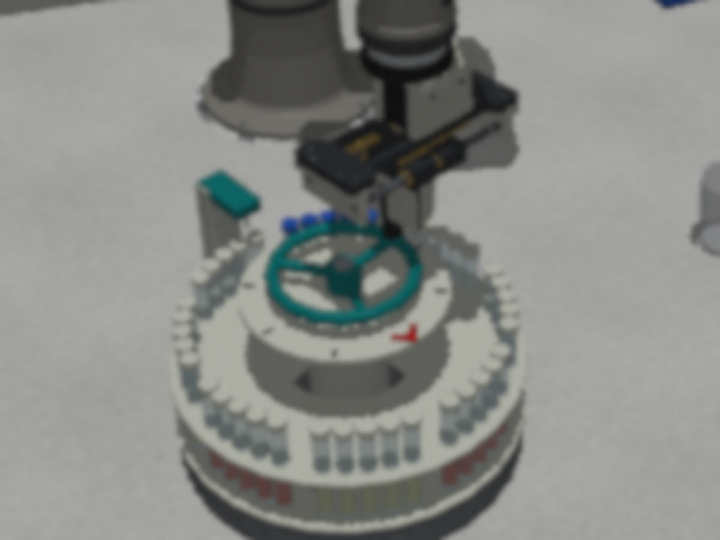

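The handle has moved to about (388,225), roughly 93° round, with about 3 N on the fingers. I'll keep going.

Emit:
apply_moves(
  motion="-0.004 -0.001 0 -3.5; -0.005 -0.001 0 -3.5; -0.004 -0.001 0 -3.5; -0.004 0 0 -3; -0.005 -0.001 0 -3.5; -0.004 0 0 -3.5; -0.004 -0.001 0 -3.5; -0.005 0 0 -3.5",
)

```text
time: 9.82
tool_pos: [546.9, -25.0, 215.6]
tcp_rot: [-3.141, -0.001, 0.969]
contact_force: [1.7, 3.3, 2.8]
grip_width: 0.5
finger_force: 1.8
```

Emit:
apply_moves(
  motion="-0.004 -0.001 0 -3.5; -0.004 0 0 -3; -0.004 0 0 -3.5; -0.005 -0.001 0 -3.5; -0.004 0 0 -3.5; -0.004 0 0 -3.5; -0.004 0 0 -3.5; -0.005 0 0 -3.5",
)

```text
time: 10.82
tool_pos: [532.1, -55.0, 215.6]
tcp_rot: [-3.141, -0.002, 1.449]
contact_force: [1.3, 3.9, 2.2]
grip_width: 0.2
finger_force: 1.8
```

Emit:
apply_moves(
  motion="-0.004 0 0 -3; -0.004 0 0 -3.5; -0.004 0 0 -3.5; -0.004 0 0 -3.5; -0.005 0 0 -3.5; -0.004 0 0 -3.5; -0.004 0 0 -3; -0.004 0 0 -3.5",
)

```text
time: 11.82
tool_pos: [534.2, -87.5, 215.4]
tcp_rot: [-3.14, -0.003, 1.92]
contact_force: [-1.5, 3.0, 3.8]
grip_width: 0.3
finger_force: 1.9
```

```bash
python3 - <<'E'
from h import *
import math
p=pose(); print(p.round(1), push(192,0,10-.144*192).round(1), bot.get_obs()["joint_positions"].round(2))
c=bot.capture("scene"); cv2.imwrite(f"pics/scene4.png",c["img"])
for d in bot.cut_out(c,"handle")[:2]:
        q=pts(c,d["pixels"]); 
        if len(q): m=np.median(q,0); print(d["p"],m.round(1),len(q),math.degrees(math.atan2(*(m[:2]-AX)[::-1]))-TH0)
cv2.imwrite("pics/s4.png",cv2.resize(c["img"][110:290,180:420],None,fx=3,fy=3,interpolation=cv2.INTER_CUBIC))
E
```

```text
[534.2 -87.5 215.4 110. ] [534.6 -89.1 216.  110.1] [-0.3   0.38  1.5   0.    1.27 -0.65]
0.46 [646.4 -93.1 102.1] 11962 -48.16639611058536
```

View pics/s4.png

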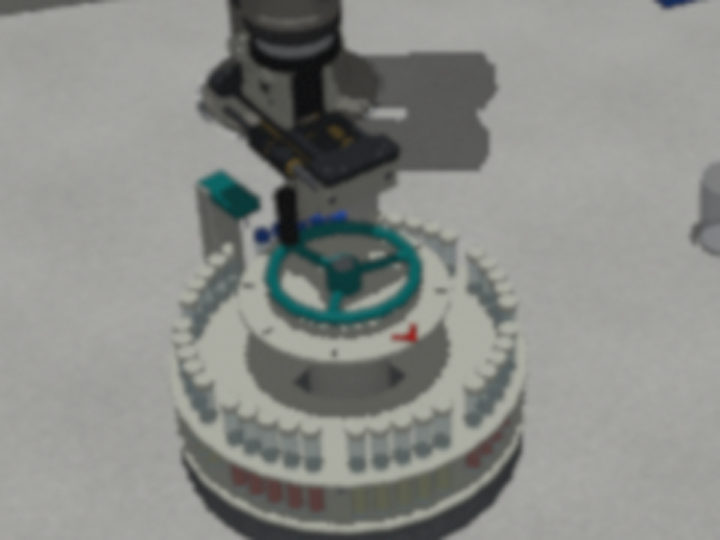

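The handle is at (287,215), just past half a turn, and leads the fingers correctly.

Emit:
apply_moves(
  motion="-0.004 0.001 0 -3.5; -0.004 0 0 -3.5; -0.004 0 0 -3.5; -0.004 0.001 0 -3.5; -0.004 0 0 -3.5; -0.004 0 0 -3; -0.004 0.001 0 -3.5; -0.004 0 0 -3.5",
)

```text
time: 12.92
tool_pos: [553.5, -113.3, 215.3]
tcp_rot: [-3.14, -0.003, 2.399]
contact_force: [-2.9, 2.1, 3.4]
grip_width: 0.2
finger_force: 1.8
```

Emit:
apply_moves(
  motion="-0.004 0.001 0 -3.5; -0.004 0.001 0 -3.5; -0.004 0 0 -3.5; -0.004 0.001 0 -3.5; -0.004 0.001 0 -3; -0.004 0 0 -3.5; -0.004 0.001 0 -3.5; -0.004 0.001 0 -3.5",
)

```text
time: 13.92
tool_pos: [583.7, -124.8, 215.3]
tcp_rot: [-3.141, -0.003, 2.878]
contact_force: [-3.7, 0.4, 2.9]
grip_width: 0.6
finger_force: 1.8
```

Emit:
apply_moves(
  motion="-0.004 0.001 0 -3.5; -0.003 0.001 0 -3.5; -0.004 0.001 0 -3; -0.004 0.001 0 -3.5; -0.004 0.001 0 -3.5; -0.003 0.001 0 -3.5; -0.004 0.001 0 -3.5; -0.004 0.001 0 -3.5",
)

```text
time: 14.92
tool_pos: [613.7, -118.7, 215.3]
tcp_rot: [3.141, -0.003, -2.925]
contact_force: [-4.4, -1.4, 2.6]
grip_width: 0.7
finger_force: 2.0
```

```bash
python3 - <<'E'
from h import *
import math
p=pose(); g=push(288,0,10-.144*288); print(p.round(1), g.round(1), bot.get_obs()["joint_positions"].round(2))
c=bot.capture("scene")
for d in bot.cut_out(c,"handle")[:2]:
        q=pts(c,d["pixels"]); 
        if len(q): m=np.median(q,0); print(d["p"],m.round(1),len(q),math.degrees(math.atan2(*(m[:2]-AX)[::-1]))-TH0+360)
cv2.imwrite("pics/s5.png",cv2.resize(c["img"][110:290,180:420],None,fx=3,fy=3,interpolation=cv2.INTER_CUBIC))
# onward to 344, yaw limit 245
rows([push(288+4*k,0,10-.144*(288+4*k)) for k in range(1,14)],p)
E
```

```text
[ 613.7 -118.7  215.3 -167.6] [ 613.8 -119.1  216.   192.2] [-0.31  0.54  1.24 -0.    1.37 -2.1 ]
0.48 [ 641.6 -117.2  231.1] 166 291.582919098362
-0.004 0.001 -0.001 -3; -0.003 0.001 0 -3.5; -0.004 0.001 0 -3.5; -0.003 0.002 0 -3.5; -0.004 0.001 0 -3.5; -0.003 0.001 0 -3.5; -0.004 0.002 0 -3.5; -0.003 0.001 0 -3
-0.004 0.002 0 -3.5; -0.003 0.001 0 -3.5; -0.004 0.002 0 -3.5; -0.003 0.001 0 -3.5; -0.003 0.002 0 -3.5
end [ 640.9  -80.8  216.3 -123.1]
```

View pics/s5.png

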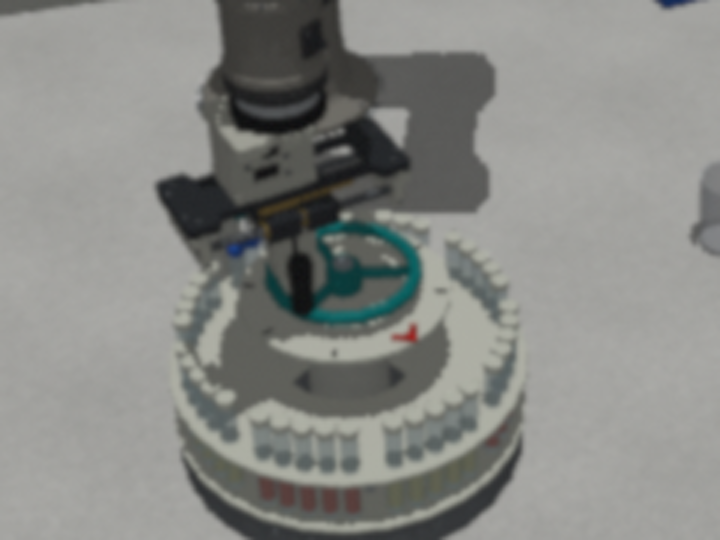

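The handle is at (302,280), about 288° round, and the scene camera sees it clear of the fingers. I'll push to about 336°, then measure against the starting view.

Emit:
apply_moves(
  motion="-0.004 0.001 0 -3; -0.003 0.001 0 -3.5; -0.004 0.001 0 -3.5; -0.003 0.002 0 -3.5; -0.004 0.001 0 -3.5; -0.003 0.001 0 -3.5; -0.004 0.002 0 -3.5; -0.003 0.001 0 -3",
)

```text
time: 16.02
tool_pos: [635.4, -98.9, 215.3]
tcp_rot: [3.141, -0.002, -2.455]
contact_force: [-2.7, -3.0, 0.8]
grip_width: 0.2
finger_force: 1.9
```

Emit:
apply_moves(
  motion="-0.004 0.002 0 -3.5; -0.003 0.001 0 -3.5; -0.004 0.002 0 -3.5; -0.003 0.001 0 -3.5; 0 0 0 0",
)

```text
time: 16.65
tool_pos: [641.2, -84.6, 215.3]
tcp_rot: [3.141, -0.002, -2.212]
contact_force: [-2.5, -2.7, 1.1]
grip_width: 0.1
finger_force: 1.8
```

```bash
cat >> h.py <<'E'
def hcyl(c):
    """handle top centre by colour/geometry: dark points above 212 near rim radius"""
    A=pts(c,(c["img"].max(2)<60)); d=np.hypot(*(A[:,:2]-AX).T)
    return A[(d<85)&(d>35)&(A[:,2]>208)&(A[:,2]<256)]
def hang(c):
    d=bot.cut_out(c,"handle")
    return [(round(x["p"],2),np.round(x["point"],1),int(x["pixels"].sum()),np.median(pts(c,x["pixels"]),0).round(1)) for x in d[:2]]
E
python3 - <<'E'
from h import *
o=bot.get_obs();print(pose().round(1), push(336,0,10-.144*336).round(1), o["joint_positions"].round(2),o["contact_force"].round(1))
c=bot.capture("scene"); print(hang(c))
b=cv2.imread("pics/scene0.png"); f=lambda x:cv2.resize(x[160:240,250:350],None,fx=4,fy=4,interpolation=cv2.INTER_CUBIC)
cv2.imwrite("pics/s6.png",np.hstack([f(b),f(c["img"])]))
E
```

```text
[ 641.2  -84.6  215.3 -126.7] [640.5 -84.2 216.  233.3] [-0.25  0.58  1.17 -0.    1.39 -2.75] [-2.5 -2.7  1.1]
[(0.72, array([303.7, 205.6]), 150, array([661.2, -69.7, 230.8]))]
```

View pics/s6.png

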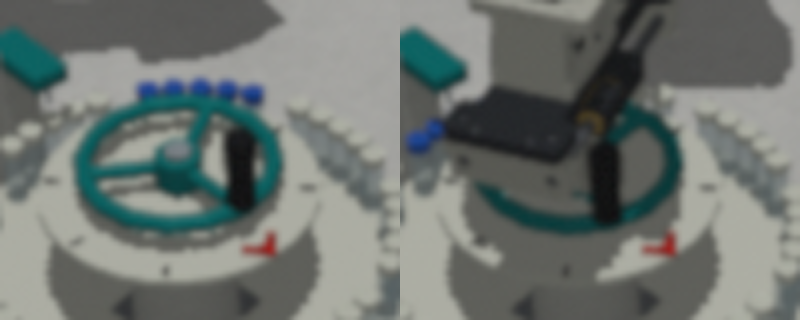

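The left half is the start, with the handle at (240,168). The right half is now, with the handle at (205,183), about 23° short of the arrow. The face angle is getting steep and joint 6 is near its limit, so I'll back off, lift, turn the tool and come back with the other face.

```bash
python3 - <<'E'
from h import *
p=pose()
a=p.copy(); n=np.radians(p[3]); a[:2]+=25*np.array([np.cos(n),np.sin(n)])
b=a+[0,0,60,0]
g=push(337,22,0); g[3]-=180; g[3]=g[3]%360
e=g.copy(); e[2]=b[2]; b2=b.copy(); b2[3]%=360
print(g)
rows(lin(p,a,3)+lin(a,b,4)+lin(b2,e,14),p)
E
```

```text
[ 654.40964318 -109.0327748   216.           92.7       ]
0.008 -0 -0 0; 0.009 0 -0 0; 0.008 0 -0 0; -0 0 -0.015 0; -0 0 -0.015 0; -0 0 -0.015 0; -0 0 -0.015 0; -0.001 -0.002 -0 10
-0.001 -0.001 -0 10; -0.002 -0.002 -0 10; -0.001 -0.001 -0 10; -0.002 -0.001 -0 10; -0.002 0 -0 10; -0.002 -0 -0 10.5; -0.002 0 -0 10; -0.002 0.001 -0 10
-0.002 0.001 -0 10; -0.001 0.001 -0 10; -0.002 0.002 -0 10; -0.001 0.001 -0 10; -0.001 0.002 -0 10
end [ 654.2 -109.5  275.3 -267.2]
```

Emit:
apply_moves(
  motion="0.008 0 0 0; 0.009 0 0 0; 0.008 0 0 0; 0 0 -0.015 0; 0 0 -0.015 0; 0 0 -0.015 0; 0 0 -0.015 0; -0.001 -0.002 0 10",
)

```text
time: 17.75
tool_pos: [629.8, -104.6, 278.2]
tcp_rot: [-3.139, 0.002, -2.387]
contact_force: [0.0, -0.3, -0.5]
grip_width: 0.7
finger_force: 0.0
```

Emit:
apply_moves(
  motion="-0.001 -0.001 0 10; -0.002 -0.002 0 10; -0.001 -0.001 0 10; -0.002 -0.001 0 10; -0.002 0 0 10; -0.002 0 0 10.5; -0.002 0 0 10; -0.002 0.001 0 10",
)

```text
time: 18.75
tool_pos: [645.1, -106.8, 276.4]
tcp_rot: [3.142, 0.0, 2.489]
contact_force: [-0.2, 0.0, -0.4]
grip_width: 0.6
finger_force: 0.0
```

Emit:
apply_moves(
  motion="-0.002 0.001 0 10; -0.001 0.001 0 10; -0.002 0.002 0 10; -0.001 0.001 0 10; -0.001 0.002 0 10; 0 0 0 0",
)

```text
time: 19.5
tool_pos: [654.9, -109.0, 276.2]
tcp_rot: [3.141, 0.0, 1.624]
contact_force: [0.0, -0.4, -0.4]
grip_width: 0.5
finger_force: 0.0
```

```bash
python3 - <<'E'
from h import *
p=pose(); print(p.round(1),bot.get_obs()["joint_positions"].round(2))
c=bot.capture("scene"); print(hang(c))
def P(t,g):
    q=push(t,g,0); q[3]-=180; return q
g=P(337,22)
rows(lin(p,g,4)+lin(g,P(337,4),3)+lin(P(337,4),P(337,0),3)+[P(337+2*k,0) for k in range(1,8)],p)
E
```

```text
[ 654.9 -109.   276.2   93. ] [-0.28  0.59  0.99 -0.    1.56 -0.33]
[(0.72, array([304.7, 202.4]), 160, array([660.9, -70.3, 230.4]))]
-0 -0 0.015 0; -0 -0 0.015 0; -0 -0 0.015 0.5; -0 -0.001 0.015 0; 0.006 0 0 0; 0.006 0 0 0; 0.006 0 0 0; 0.001 0 0 0
0.002 0 0 0; 0.001 0 0 0; 0.002 0.001 0 -2; 0.002 0.001 0 -2; 0.002 0 0 -2; 0.003 0.001 0 -2; 0.002 0.001 0 -2; 0.002 0 0 -2
0.002 0.001 0 -2
end [655.7 -71.5 216.2 106.5]
```

Emit:
apply_moves(
  motion="0 0 0.015 0; 0 0 0.015 0; 0 0 0.015 0.5; 0 -0.001 0.015 0; 0.006 0 0 0; 0.006 0 0 0; 0.006 0 0 0; 0.001 0 0 0",
)

```text
time: 20.6
tool_pos: [653.2, -89.4, 216.4]
tcp_rot: [3.14, 0.0, 1.614]
contact_force: [-0.4, -0.2, -1.2]
grip_width: -0.2
finger_force: 0.0
```

Emit:
apply_moves(
  motion="0.002 0 0 0; 0.001 0 0 0; 0.002 0.001 0 -2; 0.002 0.001 0 -2; 0.002 0 0 -2; 0.003 0.001 0 -2; 0.002 0.001 0 -2; 0.002 0 0 -2",
)

```text
time: 21.6
tool_pos: [655.3, -73.6, 215.7]
tcp_rot: [3.141, 0.0, 1.825]
contact_force: [2.7, -2.1, 3.2]
grip_width: 0.3
finger_force: 1.7
```

Emit:
apply_moves(
  motion="0.002 0.001 0 -2; 0 0 0 0",
)

```text
time: 21.85
tool_pos: [655.5, -71.2, 215.6]
tcp_rot: [-3.141, -0.0, 1.858]
contact_force: [1.1, -2.0, 0.9]
grip_width: 0.5
finger_force: 1.1
```

```bash
python3 - <<'E'
from h import *
import math
p=pose(); print(p.round(1))
c=bot.capture("scene"); r=hang(c); print(r)
m=r[0][3][:2]-[8.6,-3]-AX; print("turn",math.degrees(math.atan2(m[1],m[0]))-TH0+360)
# predicted turn from TCP: handle = TCP+20*x
h=p[:2]+20*np.array([np.cos(np.radians(p[3])),np.sin(np.radians(p[3]))])-AX
print("tcp turn",math.degrees(math.atan2(h[1],h[0]))-TH0+360,np.hypot(*h))
cv2.imwrite("pics/scene7.png",c["img"])
b=cv2.imread("pics/scene0.png"); f=lambda x:cv2.resize(x[160:240,250:350],None,fx=4,fy=4,interpolation=cv2.INTER_CUBIC)
cv2.imwrite("pics/s7.png",np.hstack([f(b),f(c["img"])]))
E
```

```text
[655.5 -71.2 215.6 106.5]
[]Traceback (most recent call last):
  File "<stdin>", line 5, in <module>
IndexError: list index out of range
```

```bash
python3 - <<'E'
from h import *
import math
p=pose(); c=bot.capture("scene"); cv2.imwrite("pics/scene7.png",c["img"])
h=p[:2]+20*np.array([np.cos(np.radians(p[3])),np.sin(np.radians(p[3]))])-AX
print("tcp turn",math.degrees(math.atan2(h[1],h[0]))-TH0+360,np.hypot(*h))
b=cv2.imread("pics/scene0.png")
for n,im in(("0",b),("7",c["img"])):
    m=(im.max(2)<45).astype(np.uint8); m[:190]=0; m[225:]=0; m[:,:285]=0; m[:,330:]=0
    k,l,st,ce=cv2.connectedComponentsWithStats(m)
    for i in range(1,k):
        if st[i,4]>25: print(n,st[i],ce[i].round(2))
q=hcyl(c); print(len(q),np.median(q,0).round(1))
f=lambda x:cv2.resize(x[160:240,250:350],None,fx=4,fy=4,interpolation=cv2.INTER_CUBIC)
cv2.imwrite("pics/s7.png",np.hstack([f(b),f(c["img"])]))
E
```

```text
tcp turn 351.1006341824163 61.92555285951519
0 [307 192   7  21 119] [309.89 202.27]
7 [286 190   9   7  27] [290.11 191.74]
7 [297 190  33  12 246] [312.06 194.15]
1 [657.2 -81.7 254.2]
```

View pics/s7.png

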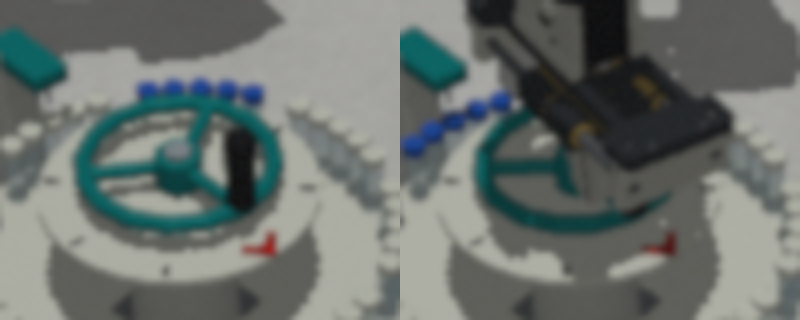

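The gripper body hides the handle in this view. The TCP puts it at about 351°. I'll push to about 356.5°, back off and measure with both cameras unobstructed.

```bash
python3 - <<'E'
from h import *
def P(t,g,z=216):
    q=push(t,g,0,z); q[3]-=180; return q
p=pose(); p[2]=216
e=P(356.5,0); b=P(356.5,30); u=b+[0,0,64,0]; w=u.copy(); w[:2]=[560,-290]
rows(lin(p,e,4)+lin(e,b,4)+lin(b,u,3)+lin(u,w,5),p)
E
```

```text
0.001 0 -0 -1.5; 0.002 0.001 -0 -1.5; 0.001 0 -0 -1.5; 0.002 0.001 -0 -1.5; -0.008 0 -0 0; -0.007 -0 -0 0; -0.008 -0 -0 0; -0.007 -0 -0 0
-0 -0 -0.021 0; -0 -0 -0.022 0; -0 -0 -0.021 0; -0.028 -0.035 -0 0; -0.029 -0.035 -0 0; -0.028 -0.034 -0 0; -0.028 -0.035 -0 0; -0.029 -0.035 -0 0
end [ 560.2 -290.3  280.   112.4]
```

Emit:
apply_moves(
  motion="0.001 0 0 -1.5; 0.002 0.001 0 -1.5; 0.001 0 0 -1.5; 0.002 0.001 0 -1.5; -0.008 0 0 0; -0.007 0 0 0; -0.008 0 0 0; -0.007 0 0 0",
)

```text
time: 23.0
tool_pos: [667.1, -93.6, 215.6]
tcp_rot: [-3.141, -0.0, 1.962]
contact_force: [0.2, 0.0, -0.0]
grip_width: 0.1
finger_force: 0.0
```

Emit:
apply_moves(
  motion="0 0 -0.021 0; 0 0 -0.022 0; 0 0 -0.021 0; -0.028 -0.035 0 0; -0.029 -0.035 0 0; -0.028 -0.034 0 0; -0.028 -0.035 0 0; -0.029 -0.035 0 0",
)

```text
time: 24.0
tool_pos: [559.5, -292.1, 279.9]
tcp_rot: [3.141, 0.0, 1.962]
contact_force: [0.6, 1.2, 0.1]
grip_width: 0.7
finger_force: 0.0
```

```bash
cat > meas.py <<'E'
from h import *
import math
print(bot.get_obs()["time"],pose().round(1))
for n,box,xy in(("top",(130,160,310,345),1),("scene",(185,225,290,330),1)):
    c=bot.capture(n); cv2.imwrite(f"pics/{n}_m.png",c["img"]); b=cv2.imread(f"pics/{n}0.png")
    for k,im in(("start",b),("now",c["img"])):
        m=np.zeros((400,640)); r0,r1,c0,c1=box
        w=np.clip(70-im[r0:r1,c0:c1].max(2).astype(float),0,40); ww=(w>10).astype(np.uint8)
        K,l,st,ce=cv2.connectedComponentsWithStats(ww); i=1+np.argmax(st[1:,4]); w[l!=i]=0
        v,u=np.mgrid[r0:r1,c0:c1]; print(n,k,st[i,4],[round(float((x*w).sum()/w.sum()),2) for x in(u,v)])
    if n=="top":
        A=pts(c,np.ones((400,640),bool)); d=np.hypot(*(A[:,:2]-[589.4,-69.7]).T)
        t=A[(d<90)&(A[:,2]>247)&(A[:,2]<262)].mean(0); print("top cloud",t.round(1),math.degrees(math.atan2(t[1]+69.7,t[0]-589.4)),"start 25.32")
    else: print(hang(c),"start [655,-46,233]")
a=cv2.imread("pics/scene0.png"); b=cv2.imread("pics/scene_m.png")
f=lambda x:cv2.resize(x[160:240,250:350],None,fx=4,fy=4,interpolation=cv2.INTER_CUBIC)
cv2.imwrite("pics/cmp.png",np.hstack([f(a),f(b)]))
E
python3 meas.py
```

```text
24.0 [ 559.5 -292.1  279.9  112.4]
top start 140 [326.03, 143.77]
top now 99 [325.91, 143.2]
top cloud [646.4 -44.7 251.7] 23.67300967396609 start 25.32
scene start 141 [309.83, 202.26]
scene now 138 [309.54, 202.46]
[(0.42, array([310.2, 200.6]), 155, array([655.1, -47.4, 231.9]))] start [655,-46,233]
```

```bash
cat > ecc.py <<'E'
import cv2,numpy as np
for ch in("teal","dark"):
    def g(n):
        im=cv2.imread(n)[120:215,285:390].astype(np.float32)
        x=im[:,:,1]-im[:,:,2] if ch=="teal" else im.max(2)
        return cv2.resize(x,None,fx=3,fy=3,interpolation=cv2.INTER_CUBIC).astype(np.float32)
    a,b=g("pics/top0.png"),g("pics/top_m.png")
    yy,xx=np.mgrid[:a.shape[0],:a.shape[1]]; m=(np.hypot(xx-(337-285)*3,yy-(168-120)*3)<100).astype(np.uint8)*255
    cc,W=cv2.findTransformECC(a,b,np.eye(2,3,dtype=np.float32),cv2.MOTION_EUCLIDEAN,(3,200,1e-7),m,5)
    print(ch,cc,np.degrees(np.arctan2(W[1,0],W[0,0])),W[:,2])
E
python3 ecc.py
```

```text
teal 0.9983140837233039 0.7757814 [ 1.9623194 -2.0994325]
dark 0.9976788635180807 0.7768687 [ 2.0593457 -2.0925417]
```

View pics/cmp.png

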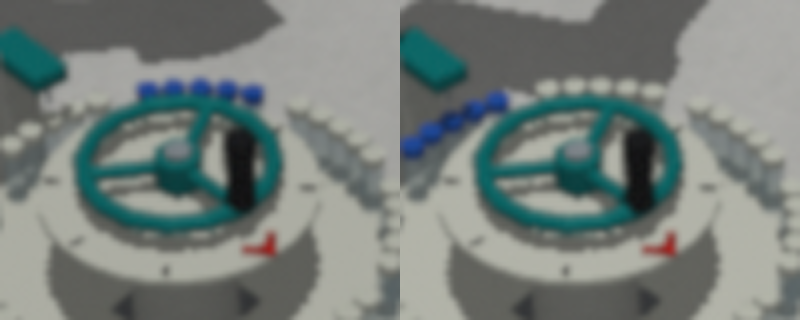

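The comparison shows the handle back at the same place by the red arrow: (240,168) at the start, (638-400=238,168) now. The racks have moved on by one. Image registration puts the wheel 0.8° short of the full turn, with no overshoot, and the arm is clear, so I'm handing in.

```bash
python3 -c "
from plant import bot
print(bot.close_job())"
```

```text
the job is handed in; nothing more can be done
None
```

I pushed the wheel through one full anticlockwise turn, and the handle is back at the red arrow, about 0.8° short and not past it; the carousel has moved on one rack, the arm is clear of everything, and the job is handed in.

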